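Load the RF test fixture and hold its index plunger out

ROBOT

A 6-joint arm with a two-finger parallel gripper is mounted at the origin on the work surface. World frame = base frame: x ahead of the robot, y to its left, z up, the work surface at z = 0. Lengths are in m, angles in rad, forces in N, time in s.
With the tool pointing down it reaches from about 0.4 to 0.825 m from the base axis. Payload 7 kg.
Tool frame: the origin (TCP) lies on the mounting face of the last link; the fingertips stand 178 mm ahead of it and the grasp point (between the pads) lies 159 mm ahead of it (grasp_offset is the distance from the TCP to the grasp point, in m); z points along the fingers, y is the line along which they close (so a half turn about z gives the same grasp; the last joint's range is limited). The gripper opens to 88 mm and grips with 3 to 60 N. Pads are 19 mm wide; open, the fingers measure 130 mm over their backs; the gripper's body (78 mm by 193 mm) begins 47 mm behind the grasp point.
Start: joints at [1.42, 0.359, 0.012, 0, -1.224, -0.288], TCP at [0.287, 0.611, 0.405] pointing down, gripper open.
Joint ranges: [-3.07, 3.07], [-1.43, 2.12], [-1.02, 1.25], [-3.03, 1.67], [-3.05, -0], [-3.03, 3.03]. Speed limits (rad/s): [2.39, 2.39, 3.01, 3.14, 3.14, 3.14].

INTERFACE

Orientations are given as a unit quaternion [w, x, y, z].
In Python, from bench import read_state, snapshot, get_calibration, job_done, grasp_offset gives the robot as it stands.
- The arm moves only by the shell command python3 -m pendant 'ROWS'. ROWS is text: rows parted by semicolons, each of 7 numbers parted by spaces: the turn, a rotation vector about the tool's x, y, z in degrees, then the shift along the tool's x, y, z in m, then the closure, from 0 (fully open) to 1 (shut). In form: rx ry rz dx dy dz gripper; .... A call has 1 to 20 rows; each row shifts and turns the commanded pose from where the row before left it, along the tool's axes as they then stand; what a row does not reach is not made up. A row lasts 1/12 s, in which the tool goes at most 41.7 mm and 7.16 degrees, less where a joint would pass 70% of its speed; a pose out of reach is approached as far as the arm can. A call with a gripper value outside its range is refused whole. The fingers move at their own pace and stop on an object; the grip force is fixed at half the most. Time passes only in rows, so rows that do not move let the fingers close. It gives the time, the measured TCP pose, the force, the opening and the grip force at its end, in the units of the state.
- read_state(): the state, without advancing time (a new reading comes with each control period).
- snapshot(name): name is "side" or "top" or "wrist"; returns the picture (384x512x3 uint8, red, green, blue); there is no depth.
- get_calibration(name): a dict with "fx", "fy", "cx", "cy" (pixels), "position" and "rotation" of the camera in the world; the wrist camera has in their place "mount" (4x4, takes a point from camera to tool coordinates, whose origin is the TCP and whose axes are the flange's). Camera axes: x right, y down, z forward; pixel columns grow to the right and rows downward; lengths in m; the calibration is good to about 2 mm. The wrist camera is an equidistant fisheye: a pixel r from the principal point sees the ray r / f radians off the axis. A picture is of the moment at which its call begins: read the wrist's pose just before it. get_calibration takes no time and is no camera call.
- job_done(): hands the job in; it is judged then, once.
The state is a dict: "time": time; "joint_positions": joint angles; "joint_velocities": joint speeds; "joint_torque": joint torques, N m; "tcp_pos": TCP position; "tcp_rot": TCP orientation; "contact_force": force on the tool from outside, world axes, zero at the start; "torque": the same for the moment, N m; "opening": finger opening in m; "finger_force": force on a finger pad.
Only numpy, scipy, OpenCV 4.12 (cv2) and the standard library are available. Lean on these libraries where they do the work, as an engineer would, in place of code of your own. Each camera call takes 0.05 s, during which the arm holds its last target. There are 200 camera calls.

TASK

Set the screened module that fits the test fixture's nest (the 40 by 70 mm one) flat in the nest, setting it down rather than dropping it, and let go of it. Then pull the fixture's sprung index plunger fully up and keep holding it there by its knob, so that the loaded carriage runs across to the contact head and stays unlocked: wait until it is across, and let your program finish while still holding the plunger out. Leave the other things on the bench where they are.

Things in the scene. Friction and masses are not known exactly. Their poses are not given: they have to be found in the camera images.
- module: The module to load: a plain aluminium box, 40 (own x) by 70 (own y) by 34 (z) mm, mass about 0.2 kg, lying flat and loose on the bench; paper label and four screws on top. Origin: centre of its underside. It may go into the nest either way round.
- nest: Pocket on the sprung carriage. Origin: centre of its floor, 28 mm above the bench; z up, +y towards the contact head. Inside 46 (own x) by 76 (own y) mm, black rims 4 mm thick, 8 high; no rim in the middle 42 mm of the long sides. Seated module: origins within 3 mm, y along y, top 62 mm above the bench. Locked by the pin; with the pin out a damped spring of 4 N drives it 60 mm to +y in about 1 s.
- fixture: The test fixture: aluminium base 100 (own x) by 350 (own y) by 12 mm, bolted down, in another place and direction each time. Origin: centre of its underside; axes parallel to the nest's and knob's. A 72 mm high contact head stands at its +y end. The plunger's grey bridge (70 mm along x, 36 along y, top 70 mm above the bench) stands 105 mm to the -y side of the locked nest's centre.
- knob: The index plunger's knob: upright, round, black, 28 mm diameter, 32 mm tall, above the grey bridge. Origin on its axis 12 mm below its top: 104 mm above the bench seated, 126 mm fully up at its stop (22 mm travel; the pin leaves its hole after 12). A fixed collar below ends at 82 mm. It moves straight up and down only, sprung downwards: about 6 N seated, 10 N fully up. Axes as the nest's.
- longbox: Bystander: a longer aluminium box, 40 by 98 by 34 mm, does not fit. Origin: centre of its underside.
- squarebox: Bystander: a square aluminium box, 52 by 52 by 34 mm, does not fit. Origin: centre of its underside.
- adapter: Bystander: a brass barrel adapter about 38 mm long and 20 mm wide, lying near the robot.
- wrench: Bystander: a flat spanner lying near the robot.
- screwdriver: Bystander: a screwdriver lying at the left of the robot.
- mug: Bystander: a white mug, 80 mm wide and 90 mm tall.

How it is judged:
By the outcome, as a careful person would: the job done as asked, in the order asked, and still so for the second after the job is handed in, while the arm keeps its last pose, push and grip.
It also fails if it takes over 42 s, if anything falls off the work surface, if the arm or the gripper's body presses on something with over 40 N, if the wrist force passes 120 N, or if a joint passes its speed limit or range.

## Working session

There is one attempt and no reset: what is moved stays moved. The work goes in short steps, Python scripts to look and compute and a shell command to move; the robot and the scene stay as the last step left them, time stands still between calls to the robot, and variables do not carry over. Pictures are saved under pics/ and viewed, at most 10 in all, crops included, and the job is handed in when it is done.

```bash
ls; mkdir -p pics; python3 - <<'E'
from bench import *
import cv2,numpy as np
s=read_state();print({k:np.round(v,4).tolist() for k,v in s.items()},grasp_offset)
ims=[]
for n in("top","side","wrist"):
    im=snapshot(n)[:,:,::-1];cv2.imwrite(f"pics/{n}0.png",im)
    c=get_calibration(n);print(n,{k:np.round(v,4).tolist() for k,v in c.items()})
    cv2.imwrite(f"pics/{n}0v.png",cv2.resize(im,(800,600),interpolation=cv2.INTER_CUBIC))
E
```

```text
pics
{'time': 0.0, 'joint_positions': [1.4201, 0.3594, 0.011, -0.0004, -1.2241, -0.2881], 'joint_velocities': [-0.0001, -0.0006, -0.0004, 0.0007, -0.0004, 0.0], 'joint_torque': [0.0016, -58.2724, 29.3044, 6.9965, 0.007, -0.0002], 'tcp_pos': [0.2867, 0.6109, 0.4037], 'tcp_rot': [0.0008, 0.976, -0.2177, -0.0001], 'contact_force': [-0.1411, -0.261, 1.3184], 'torque': [-0.0075, -0.0065, 0.0121], 'finger_force': 0.0, 'opening': 0.0876} 0.1593
top {'fx': 425.157, 'fy': 425.157, 'cx': 255.4236, 'cy': 195.7536, 'position': [0.2121, 0.0356, 1.4348], 'rotation': [-0.0808, 0.7027, -0.7026, 0.0785]}
side {'fx': 494.1857, 'fy': 494.1857, 'cx': 252.5572, 'cy': 192.6432, 'position': [-0.0184, -0.8468, 0.8958], 'rotation': [-0.4237, 0.8701, -0.221, 0.1207]}
wrist {'fx': 297.3186, 'fy': 297.3186, 'cx': 259.6418, 'cy': 189.3527, 'mount': [[0.0005, -0.952, -0.3062, 0.0839], [1.0, 0.0004, 0.0004, -0.0004], [-0.0002, -0.3062, 0.952, 0.0208], [0.0, 0.0, 0.0, 1.0]]}
```

View pics/top0v.png

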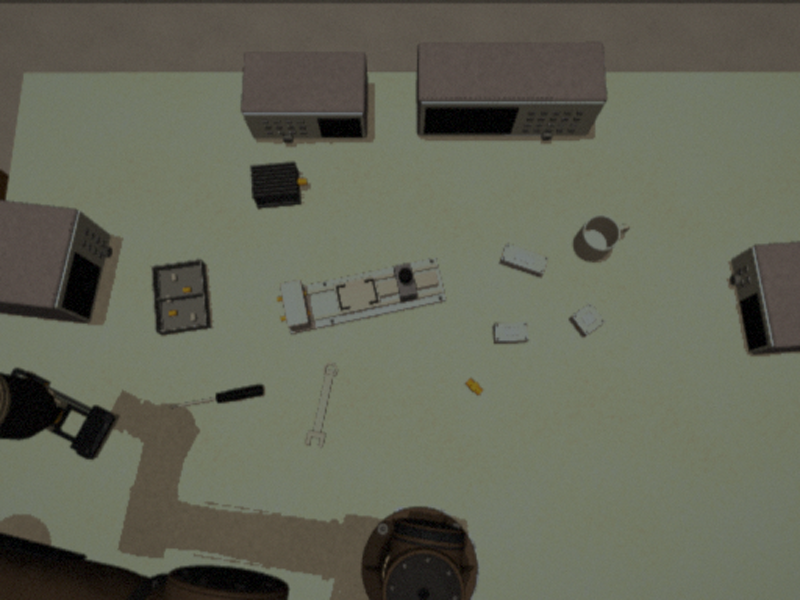

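View pics/wrist0v.png

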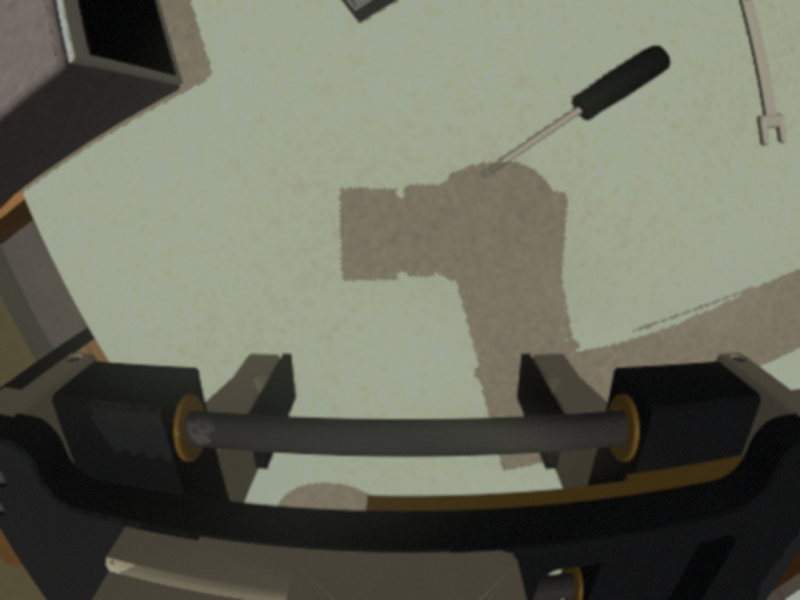

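Top view (800x600 px): contact head at (293,305), nest at (357,293), knob at (405,275). The module is at (511,332), the longbox at (524,259), the squarebox at (587,319) and the mug at (600,238). The wrist view shows only the screwdriver and the bench.

```bash
cat > h.py <<'E'
import numpy as np,cv2
from bench import *
from scipy.spatial.transform import Rotation as R
rot=lambda q:R.from_quat(np.r_[q[1:],q[0]]).as_matrix()
def campose(n,s=None):
    c=get_calibration(n)
    if n!="wrist": return c,rot(c["position"] if 0 else c["rotation"]) if np.size(c["rotation"])==4 else np.array(c["rotation"]),np.array(c["position"])
    M=np.array(c["mount"]);Rt=rot(s["tcp_rot"])
    return c,Rt@M[:3,:3],Rt@M[:3,3]+s["tcp_pos"]
def cast(n,px,z,s=None):
    c,Rm,p=campose(n,s);px=np.atleast_2d(px).astype(float)
    d=(px-[c["cx"],c["cy"]])/[c["fx"],c["fy"]]
    if n=="wrist":
        t=np.linalg.norm(d,axis=1,keepdims=True)+1e-12
        v=np.c_[d/t*np.sin(t),np.cos(t)]
    else: v=np.c_[d,np.ones(len(d))]
    v=v@Rm.T
    return p+v*((z-p[2])/v[:,2:])
def delta(s,p,yaw):
    """tool-down: shift of TCP in tool axes to xyz p, and turn so tool y is along world yaw (mod 180)"""
    Rt=rot(s["tcp_rot"]);a=np.arctan2(Rt[1,1],Rt[0,1])
    w=(yaw-a+np.pi/2)%np.pi-np.pi/2
    return np.degrees(-w),Rt.T@(np.array(p)-s["tcp_pos"])
E
python3 - <<'E'
from h import *
for nm,p,z in [("module",(511,332),.034),("long",(524,259),.034),("sq",(587,319),.034),("head",(293,305),.072),("nest",(357,293),.03),("knob",(405,272),.116),("mug",(600,235),.09)]:
    print(nm,cast("top",np.array(p)*.64-.2,z).round(4))
im=cv2.imread("pics/top0.png")[150:250,170:420]
cv2.imwrite("pics/topc.png",cv2.resize(im,(800,320),interpolation=cv2.INTER_CUBIC))
E
```

```text
module [[ 0.477 -0.199  0.034]]
long [[ 0.6401 -0.2336  0.034 ]]
sq [[ 0.5054 -0.3635  0.034 ]]
head [[0.5277 0.2643 0.072 ]]
nest [[0.5642 0.1327 0.03  ]]
knob [[0.5872 0.0285 0.116 ]]
mug [[ 0.6762 -0.3866  0.09  ]]
```

View pics/topc.png

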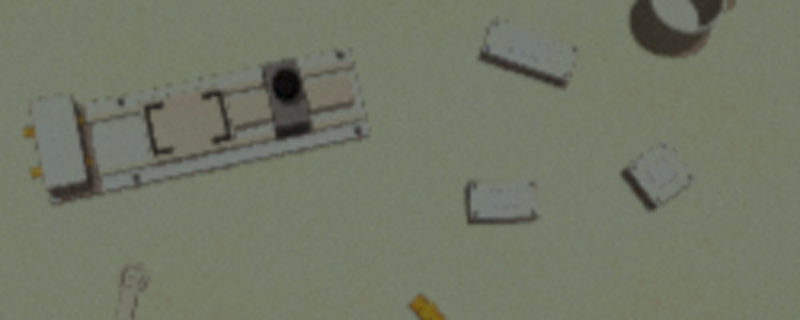

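The crop confirms it: the module is the small box at crop (502,202), with its long axis close to world -y. The knob is at (287,84) and the nest at (187,122). First I'll move over the nest for a close look.

```bash
python3 -m pendant '0 0 6.4 0 0 0 0;0 0 6.4 0 0 0 0;0 0 6.4 0 0 0 0;0 0 6.4 0 0 0 0;0 0 6.4 0 0 0 0;0 0 6.4 0 0 0 0;0 0 6.4 0 0 0 0;0 0 6.2 0 0 0 0'
python3 -m pendant '0 0 0 .0355 -.011 0 0;0 0 0 .0355 -.011 0 0;0 0 0 .0355 -.011 0 0;0 0 0 .0355 -.011 0 0;0 0 0 .0355 -.011 0 0;0 0 0 .0355 -.011 0 0;0 0 0 .0355 -.011 0 0;0 0 0 .0355 -.011 0 0;0 0 0 .0355 -.011 0 0;0 0 0 .0355 -.011 0 0;0 0 0 .0355 -.011 0 0;0 0 0 .0355 -.011 0 0;0 0 0 .0355 -.011 0 0;0 0 0 .0355 -.011 0 0;0 0 0 0 0 0 0;0 0 0 0 0 0 0'
python3 - <<'E'
from h import *
import json
s=read_state();im=snapshot("wrist")[:,:,::-1];cv2.imwrite("pics/w1.png",im)
json.dump({k:np.array(v).tolist() for k,v in s.items()},open("s1.json","w"))
cv2.imwrite("pics/w1v.png",cv2.resize(im,(800,600),interpolation=cv2.INTER_CUBIC))
print(s["tcp_pos"],s["joint_positions"],rot(s["tcp_rot"]).round(3))
E
```

```text
time: 0.82
tcp_pos: [0.2867, 0.6109, 0.4043]
tcp_rot: [0.0, 0.786, -0.619, 0.0]
contact_force: [-0.1, -0.2, 0.5]
opening: 0.0879
finger_force: 0.0
time: 2.15
tcp_pos: [0.556, 0.1635, 0.4042]
tcp_rot: [0.0, 0.786, -0.618, -0.0]
contact_force: [0.2, 0.8, -0.6]
opening: 0.0879
finger_force: 0.0
[0.55600839 0.16347392 0.40416625] [ 6.23223333e-01  2.03378913e-01 -2.04448194e-01 -1.28884147e-04
 -1.16390415e+00 -3.84947552e-01] [[ 0.236 -0.972 -0.001]
 [-0.972 -0.236 -0.   ]
 [ 0.     0.001 -1.   ]]
```

View pics/w1v.png

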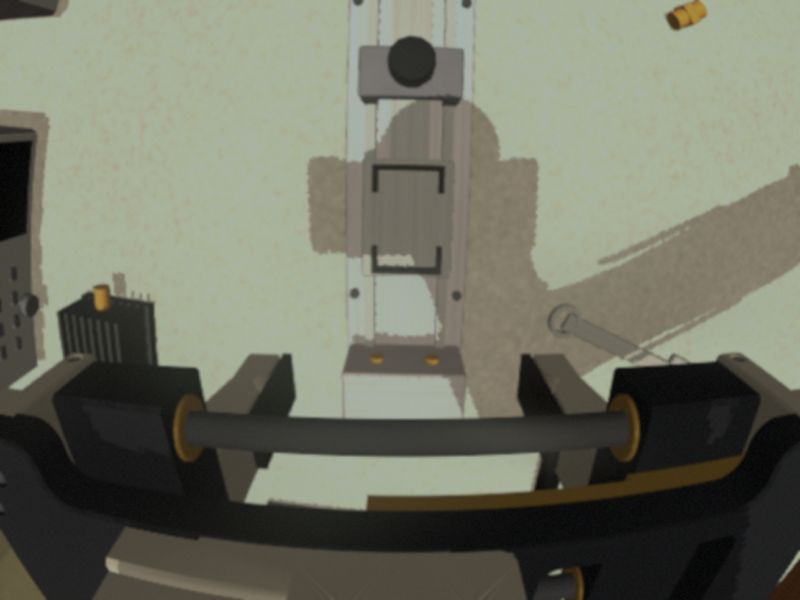

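The wrist view shows the nest's dark rims at (371..444, 165..273), the knob at (411,62), the bridge at (410,73) and the head at (404,365). I'll measure the rims and the knob's top by masking.

```bash
python3 - <<'E'
from h import *
import json
s=json.load(open("s1.json"));im=cv2.imread("pics/w1.png")
g=cv2.cvtColor(im,cv2.COLOR_BGR2GRAY)
m=np.zeros_like(g);m[100:180,234:288]=(g[100:180,234:288]<60)
ys,xs=np.nonzero(m);P=cast("wrist",np.c_[xs,ys],.036,s)[:,:2]
r=cv2.minAreaRect((P*1000).astype(np.float32));print(len(xs),r)
bx=cv2.boxPoints(r)
k=np.zeros_like(g);k[15:62,240:286]=(g[15:62,240:286]<60)
c=max(cv2.findContours(k,cv2.RETR_EXTERNAL,cv2.CHAIN_APPROX_NONE)[0],key=len)[:,0]
C=cast("wrist",c,.116,s)[:,:2];print(xs.min(),xs.max(),ys.min(),ys.max(),c.min(0),c.max(0),cv2.minEnclosingCircle((C*1000).astype(np.float32)))
vis=im.copy();vis[m>0]=(0,0,255);vis[k>0]=(255,0,0);cv2.imwrite("pics/m1.png",cv2.resize(vis[0:200,200:320],None,fx=4,fy=3))
# base long edges direction
e=cv2.Canny(g,40,100)
for l in cv2.HoughLinesP(e[:230],1,np.pi/360,40,minLineLength=45,maxLineGap=8)[:,0]:
    A,B=cast("wrist",[l[:2],l[2:]],.012,s)[:,:2];d=B-A
    print(l,np.degrees(np.arctan2(d[1],d[0]))%180)
E
```

```text
281 ((562.6015014648438, 131.7880401611328), (51.299041748046875, 81.71556854248047), 12.929405212402344)
239 283 106 174 [249  24] [278  55] ((585.781982421875, 30.81070899963379), 14.646010398864746)
[382 166 503 113] 36.76447848752025
[238 229 238 174] 102.28736147252961
[  9 205  75 209] 12.734696445247891
[224 220 277 220] 13.793855846032784
[240 219 240 174] 102.45751477950164
[282 106 282  61] 103.99132886043996
[223  77 224   3] 103.10592276829156
[397 229 449 202] 38.85498922764208
[391 229 439 229] 10.877521512541875
[231 102 231 164] 102.66284006317817
[443 210 510 169] 40.02929599448393
[356 195 424 228] 169.5883516757281
[226 214 280 214] 13.738936425829024
[229  61 296  61] 13.841352223883376
[393 228 438 228] 10.944961429982385
[342 157 344 105] 104.31297365759903
```

View pics/m1.png

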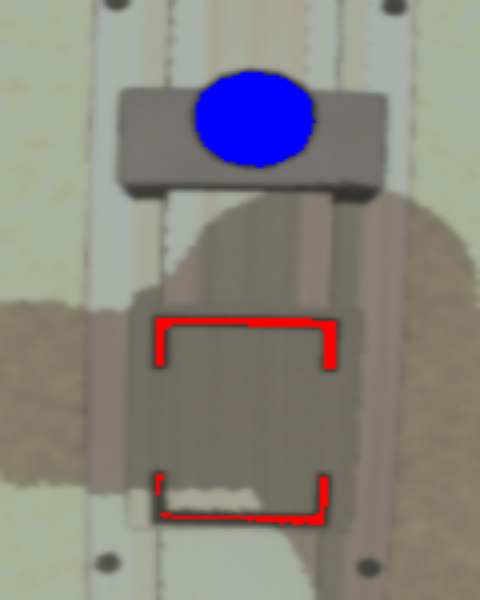

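```bash
python3 -m pendant '0 0 0 .0304 .0178 .009 0;0 0 0 .0304 .0178 .009 0;0 0 0 .0304 .0178 .009 0;0 0 0 .0304 .0178 .009 0;0 0 0 .0304 .0178 .009 0;0 0 0 .0304 .0178 .009 0;0 0 0 .0304 .0178 .009 0;0 0 0 .0304 .0178 .009 0;0 0 0 .0304 .0178 .009 0;0 0 0 0 0 0 0;0 0 0 0 0 0 0'
python3 - <<'E'
from h import *
import json
s=read_state();im=snapshot("wrist")[:,:,::-1];cv2.imwrite("pics/w2.png",im)
json.dump({k:np.array(v).tolist() for k,v in s.items()},open("s2.json","w"))
cv2.imwrite("pics/w2v.png",cv2.resize(im,(800,600),interpolation=cv2.INTER_CUBIC))
E
```

```text
time: 3.12
tcp_pos: [0.4646, -0.1391, 0.3232]
tcp_rot: [0.0, 0.787, -0.617, -0.0]
contact_force: [0.4, 0.2, 0.2]
opening: 0.0877
finger_force: 0.0
```

View pics/w2v.png

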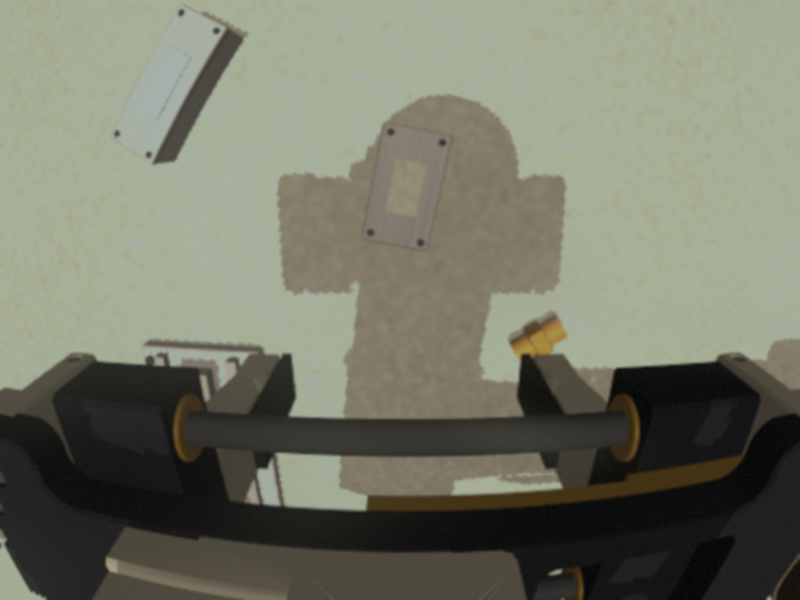

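The module lies at (407,187). Its four screws are at (391,132), (442,142), (421,243) and (370,233), so I'll refine those and use them.

```bash
python3 - <<'E'
from h import *
import json
s=json.load(open("s2.json"));im=cv2.imread("pics/w2.png");g=cv2.cvtColor(im,cv2.COLOR_BGR2GRAY).astype(float)
pts=[]
for v in [(391,132),(442,142),(421,243),(370,233)]:
    x,y=(np.array(v)*.64).astype(int);w=g[y-4:y+5,x-4:x+5];k=np.clip(w.mean()-w-8,0,None)
    Y,X=np.mgrid[-4:5,-4:5];pts.append([x+(k*X).sum()/k.sum(),y+(k*Y).sum()/k.sum()])
P=cast("wrist",pts,.034,s)[:,:2];c=P.mean(0)
d=(P[0]+P[1]-P[2]-P[3])/2;e=(P[1]+P[2]-P[0]-P[3])/2
print(np.round(pts,1),c,np.linalg.norm(d),np.linalg.norm(e),np.degrees(np.arctan2(d[1],d[0])),np.degrees(np.arctan2(e[1],e[0])))
yaw=np.arctan2(d[1],d[0])+np.pi/2
t,_=delta(s,[*c,.3232],yaw);print("turn",t)
Rt=rot(s["tcp_rot"])@R.from_euler("z",t,degrees=True).as_matrix()
print(Rt.T@(np.r_[c,.022+.1593]-s["tcp_pos"]))
print("tilt",Rt[2])
E
```

```text
[[249.6  84. ]
 [282.7  90.8]
 [268.7 154.9]
 [236.7 148.5]] [ 0.48005503 -0.19985747] 0.05991201683163174 0.029963780189963204 -87.90354869258897 -177.88546256112295
turn 11.674040217371862
[ 0.06127769 -0.01332562  0.14191376]
tilt [-4.16754132e-05  1.04209929e-03 -9.99999456e-01]
```

```bash
python3 -m pendant '0 0 5.85 0 0 0 0;0 0 5.85 0 0 0 0;0 0 0 .0204 -.0045 .01 0;0 0 0 .0204 -.0044 .01 0;0 0 0 .0205 -.0044 .01 0;0 0 0 0 0 .03 0;0 0 0 0 0 .03 0;0 0 0 0 0 .025 0;0 0 0 0 0 .015 0;0 0 0 0 0 .008 0;0 0 0 0 0 .004 0;0 0 0 0 0 0 0;0 0 0 0 0 0 0;0 0 0 0 0 0 1;0 0 0 0 0 0 1;0 0 0 0 0 0 1;0 0 0 0 0 0 1;0 0 0 0 0 0 1;0 0 0 0 0 0 1'
```

```text
time: 4.75
tcp_pos: [0.4809, -0.1995, 0.1819]
tcp_rot: [-0.0, 0.72, -0.694, 0.0]
contact_force: [0.3, -1.4, 0.3]
opening: 0.0529
finger_force: 0.0
```

```bash
python3 -m pendant '0 0 0 0 0 0 1;0 0 0 0 0 0 1;0 0 0 0 0 0 1;0 0 0 0 0 0 1;0 0 0 0 0 0 1;0 0 0 0 0 0 1;0 0 0 0 0 0 1'
```

```text
time: 5.33
tcp_pos: [0.4806, -0.1994, 0.1816]
tcp_rot: [0.0, 0.72, -0.694, -0.0]
contact_force: [-4.2, -0.6, 4.2]
opening: 0.0401
finger_force: 30.0
```

```bash
python3 -m pendant '0 0 0 0 0 -.01 1;0 0 0 0 0 -.03 1;0 0 0 0 0 -.035 1;0 0 0 0 0 -.035 1;0 0 0 0 0 -.03 1;0 0 0 0 0 -.01 1;0 0 0 -.0298 -.00857 0 1;0 0 0 -.0298 -.00857 0 1;0 0 0 -.0298 -.00857 0 1;0 0 0 -.0298 -.00857 0 1;0 0 0 -.0298 -.00857 0 1;0 0 0 -.0298 -.00857 0 1;0 0 0 -.0298 -.00857 0 1;0 0 0 -.0298 -.00857 0 1;0 0 0 -.0298 -.00857 0 1;0 0 0 -.0298 -.00857 0 1;0 0 0 -.0298 -.00857 0 1;0 0 -5.6 0 0 0 1;0 0 -5.5 0 0 0 1;0 0 0 0 0 0 1'
python3 -m pendant '0 0 0 0 0 .03 1;0 0 0 0 0 .025 1;0 0 0 0 0 .01 1;0 0 0 0 0 0 1;0 0 0 0 0 0 1'
python3 - <<'E'
from h import *
import json
s=read_state();im=snapshot("wrist")[:,:,::-1];cv2.imwrite("pics/w3.png",im)
json.dump({k:np.array(v).tolist() for k,v in s.items()},open("s3.json","w"))
cv2.imwrite("pics/w3v.png",cv2.resize(im,(800,600),interpolation=cv2.INTER_CUBIC))
t,d=delta(s,[.5627,.1318,.2096],np.radians(13.2));print(t,d)
E
```

```text
time: 7.0
tcp_pos: [0.5627, 0.1326, 0.3311]
tcp_rot: [0.0, 0.786, -0.619, -0.0]
contact_force: [-0.0, -0.6, -3.5]
opening: 0.0397
finger_force: 30.0
time: 7.42
tcp_pos: [0.5631, 0.1316, 0.2669]
tcp_rot: [0.0, 0.784, -0.621, 0.0]
contact_force: [0.0, -0.1, -2.1]
opening: 0.0399
finger_force: 30.0
-0.016132957176452724 [-0.00029746  0.00028549  0.05726099]
```

View pics/w3v.png

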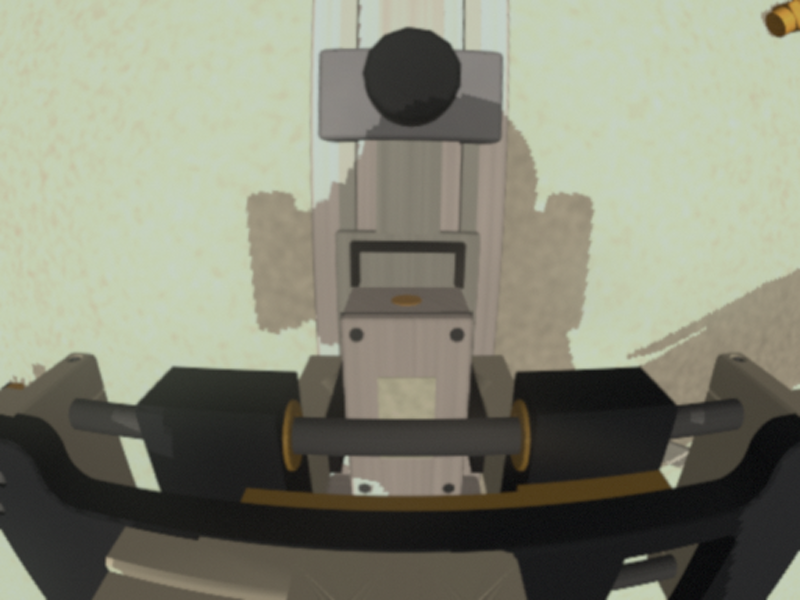

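The module is held straight over the nest. The nest's far rim shows at (351..466, 241), the module's front screws at (356,335) and (457,335), and the knob at (412,77). I'll check the alignment from these.

```bash
python3 - <<'E'
from h import *
import json
s=json.load(open("s3.json"));im=cv2.imread("pics/w3.png");g=cv2.cvtColor(im,cv2.COLOR_BGR2GRAY)
Rt=rot(s["tcp_rot"]);T=lambda P:((P-s["tcp_pos"])@Rt*1000).round(1)
m=np.zeros_like(g);m[150:183,220:302]=g[150:183,220:302]<62
ys,xs=np.nonzero(m);P=T(cast("wrist",np.c_[xs,ys],.036,s))[:,:2]
print("rim x",np.percentile(P[:,0],[1,50,99]),"y",np.percentile(P[:,1],[1,99]))
b=P[P[:,0]>np.percentile(P[:,0],99)-6];print("bar slope deg",np.degrees(np.polyfit(b[:,1],b[:,0],1)[0]),"max x",b[:,0].max())
print("screws",T(cast("wrist",np.array([(356,335),(457,335)])*.64-.2,s["tcp_pos"][2]-.1816+.034,s)))
k=np.zeros_like(g);k[10:82,225:300]=g[10:82,225:300]<50
c=max(cv2.findContours(k,cv2.RETR_EXTERNAL,cv2.CHAIN_APPROX_NONE)[0],key=len)[:,0]
C=cast("wrist",c,.116,s);print("knob",cv2.minEnclosingCircle((C[:,:2]*1000).astype(np.float32)))
E
```

```text
rim x [21.824 38.9   41.9  ] y [-25.9    25.972]
bar slope deg -0.20016420650737396 max x 42.0
screws [[ 30.6 -15.3 147.6]
 [ 30.6  14.7 147.6]]
knob ((585.7970581054688, 29.390260696411133), 13.802508354187012)
```

Alignment is within about 0.5 mm, so I'll lower it gently.

```bash
python3 -m pendant '0 0 0 0 0 .015 1;0 0 0 0 0 .015 1;0 0 0 0 0 .012 1;0 0 0 0 0 .007 1;0 0 0 0 0 .004 1;0 0 0 0 0 .002 1;0 0 0 0 0 .001 1;0 0 0 0 0 .0005 1;0 0 0 0 0 0 1;0 0 0 0 0 0 1;0 0 0 0 0 0 1'
```

```text
time: 8.38
tcp_pos: [0.5629, 0.1318, 0.2106]
tcp_rot: [-0.0, 0.784, -0.621, 0.0]
contact_force: [-0.1, -0.6, -2.2]
opening: 0.0396
finger_force: 30.0
```

```bash
python3 -m pendant '0 0 0 0 0 .0005 1;0 0 0 0 0 .0005 1;0 0 0 0 0 0 1;0 0 0 0 0 0 1'; python3 -m pendant '0 0 0 0 0 .0005 1;0 0 0 0 0 0 1;0 0 0 0 0 0 1'
```

```text
time: 8.72
tcp_pos: [0.5629, 0.1318, 0.2096]
tcp_rot: [-0.0, 0.784, -0.621, 0.0]
contact_force: [-2.0, -0.6, 4.0]
opening: 0.0398
finger_force: 30.0
time: 8.97
tcp_pos: [0.5629, 0.1317, 0.2096]
tcp_rot: [-0.0, 0.784, -0.621, 0.0]
contact_force: [-4.2, -0.5, 10.3]
opening: 0.0394
finger_force: 30.0
```

Contact is felt at the expected height. I'll release and rise.

```bash
python3 -m pendant '0 0 0 0 0 0 0;0 0 0 0 0 0 0;0 0 0 0 0 0 0;0 0 0 0 0 0 0;0 0 0 0 0 0 0;0 0 0 0 0 0 0;0 0 0 0 0 0 0;0 0 0 0 0 0 0;0 0 0 0 0 0 0;0 0 0 0 0 0 0;0 0 0 0 0 -.01 0;0 0 0 0 0 -.03 0;0 0 0 0 0 -.035 0;0 0 0 0 0 -.035 0;0 0 0 0 0 -.01 0;0 0 0 0 0 0 0;0 0 0 0 0 0 0'
python3 - <<'E'
from h import *
import json
s=read_state();im=snapshot("wrist")[:,:,::-1];cv2.imwrite("pics/w4.png",im)
json.dump({k:np.array(v).tolist() for k,v in s.items()},open("s4.json","w"))
cv2.imwrite("pics/w4v.png",cv2.resize(im,(800,600),interpolation=cv2.INTER_CUBIC))
for k in [(.5862,.0296)]:
    print(delta(s,[*k,.106+.1593],np.radians(13.2)))
E
```

```text
time: 10.38
tcp_pos: [0.5627, 0.1317, 0.3302]
tcp_rot: [-0.001, 0.784, -0.621, 0.0]
contact_force: [0.1, 0.3, -0.4]
opening: 0.0877
finger_force: 0.0
(np.float64(0.05479480675163512), array([0.1048418 , 0.00071731, 0.0647516 ]))
```

View pics/w4v.png

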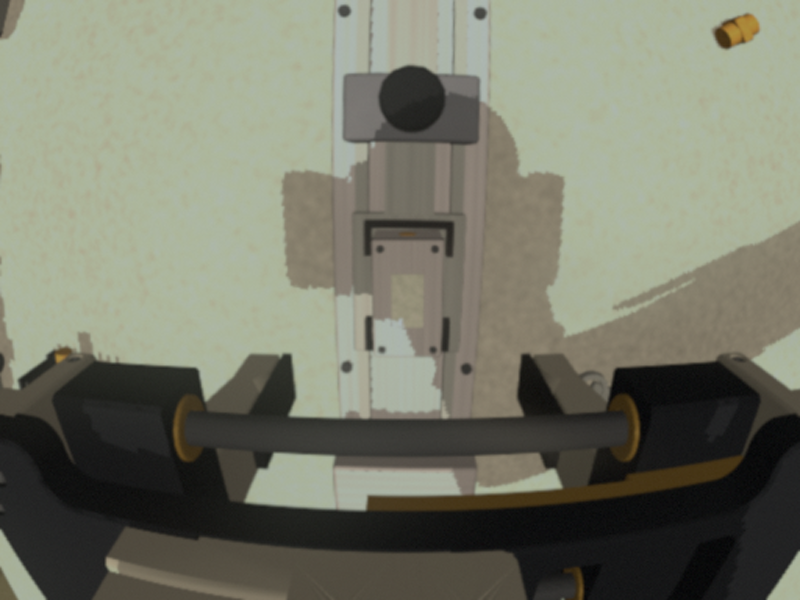

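The module sits flat inside the rims, with its screws at (380,248), (435,248), (434,349) and (382,349). Next is the knob, at (412,98).

```bash
python3 -m pendant '0 0 0 .02 0 0 0;0 0 0 .035 .0003 0 0;0 0 0 .035 .0004 0 0;0 0 0 .0148 0 0 0;0 0 0 0 0 0 0;0 0 0 0 0 .025 0;0 0 0 0 0 .025 0;0 0 0 0 0 .01 0;0 0 0 0 0 .0045 0;0 0 0 0 0 0 0;0 0 0 0 0 0 0'
python3 -m pendant '0 0 0 0 0 0 1;0 0 0 0 0 0 1;0 0 0 0 0 0 1;0 0 0 0 0 0 1;0 0 0 0 0 0 1;0 0 0 0 0 0 1;0 0 0 0 0 0 1;0 0 0 0 0 0 1;0 0 0 0 0 0 1;0 0 0 0 0 0 1;0 0 0 0 0 0 1;0 0 0 0 0 0 1;0 0 0 0 0 0 1;0 0 0 0 0 0 1;0 0 0 0 0 0 1;0 0 0 0 0 0 1'
```

```text
time: 11.35
tcp_pos: [0.5865, 0.03, 0.2646]
tcp_rot: [0.0, 0.784, -0.62, 0.0]
contact_force: [0.6, -0.6, 0.5]
opening: 0.088
finger_force: 0.0
time: 12.68
tcp_pos: [0.5855, 0.0294, 0.264]
tcp_rot: [0.001, 0.784, -0.621, -0.001]
contact_force: [-5.9, -0.3, 4.4]
opening: 0.0274
finger_force: 30.0
```

```bash
python3 -m pendant '0 0 0 0 0 -.002 1;0 0 0 0 0 -.004 1;0 0 0 0 0 -.005 1;0 0 0 0 0 -.005 1;0 0 0 0 0 -.004 1;0 0 0 0 0 0 1;0 0 0 0 0 0 1'; python3 -m pendant '0 0 0 0 0 -.001 1;0 0 0 0 0 -.001 1;0 0 0 0 0 0 1;0 0 0 0 0 0 1'; python3 -m pendant '0 0 0 0 0 -.001 1;0 0 0 0 0 0 1;0 0 0 0 0 0 1'
```

```text
time: 13.27
tcp_pos: [0.5855, 0.0293, 0.2839]
tcp_rot: [0.001, 0.784, -0.621, -0.001]
contact_force: [-4.1, -1.6, -10.8]
opening: 0.0276
finger_force: 30.0
time: 13.6
tcp_pos: [0.5856, 0.0294, 0.2857]
tcp_rot: [0.001, 0.784, -0.621, -0.001]
contact_force: [-5.0, -2.7, -10.8]
opening: 0.0271
finger_force: 30.0
time: 13.85
tcp_pos: [0.5856, 0.0293, 0.2862]
tcp_rot: [0.001, 0.784, -0.621, -0.001]
contact_force: [-3.5, -2.5, -17.3]
opening: 0.0275
finger_force: 30.0
```

The force step from about 11 to 17 N at 22 mm of travel shows the stop is reached. I'll wait and look.

```bash
python3 -m pendant '0 0 0 0 0 0 1;0 0 0 0 0 0 1;0 0 0 0 0 0 1;0 0 0 0 0 0 1;0 0 0 0 0 0 1;0 0 0 0 0 0 1;0 0 0 0 0 0 1;0 0 0 0 0 0 1;0 0 0 0 0 0 1;0 0 0 0 0 0 1;0 0 0 0 0 0 1;0 0 0 0 0 0 1'; python3 - <<'E'
from h import *
a=snapshot("side")[:,:,::-1];b=snapshot("top")[:,:,::-1]
# project fixture area in side cam
c,Rm,p=campose("side");q=(np.array([.57,.12,.05])-p)@Rm;u=int(c["fx"]*q[0]/q[2]+c["cx"]);v=int(c["fy"]*q[1]/q[2]+c["cy"])
f=lambda im,u,v:cv2.resize(im[max(v-60,0):max(v-60,0)+120,max(u-80,0):max(u-80,0)+160],(400,300),interpolation=cv2.INTER_CUBIC)
cv2.imwrite("pics/end.png",np.hstack([f(a,u,v),f(b,225,185)]))
E
```

```text
time: 14.85
tcp_pos: [0.5856, 0.0293, 0.2862]
tcp_rot: [0.001, 0.784, -0.621, -0.001]
contact_force: [-3.5, -3.6, -21.4]
opening: 0.0272
finger_force: 30.0
```

View pics/end.png

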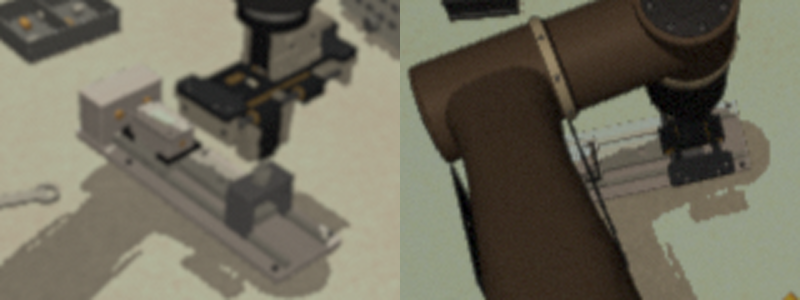

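The side view shows the carriage and module against the contact head at (160,125), with the gripper holding the knob at (265,140). The upward force is creeping higher, so I'll ease off slightly and confirm it is steady.

```bash
python3 -m pendant '0 0 0 0 0 .0003 1;0 0 0 0 0 0 1;0 0 0 0 0 0 1;0 0 0 0 0 0 1;0 0 0 0 0 0 1;0 0 0 0 0 0 1'; python3 -m pendant '0 0 0 0 0 0 1;0 0 0 0 0 0 1;0 0 0 0 0 0 1;0 0 0 0 0 0 1;0 0 0 0 0 0 1;0 0 0 0 0 0 1'; python3 - <<'E'
from h import *
s=read_state();im=snapshot("wrist")[:,:,::-1]
cv2.imwrite("pics/w5.png",cv2.resize(im,(800,600),interpolation=cv2.INTER_CUBIC))
E
```

```text
time: 15.45
tcp_pos: [0.5856, 0.0294, 0.2862]
tcp_rot: [0.001, 0.784, -0.621, -0.001]
contact_force: [-4.3, -3.8, -18.5]
opening: 0.0273
finger_force: 30.0
time: 15.95
tcp_pos: [0.5856, 0.0294, 0.2862]
tcp_rot: [0.001, 0.784, -0.621, -0.001]
contact_force: [-5.3, -4.1, -18.5]
opening: 0.0274
finger_force: 30.0
```

View pics/w5.png

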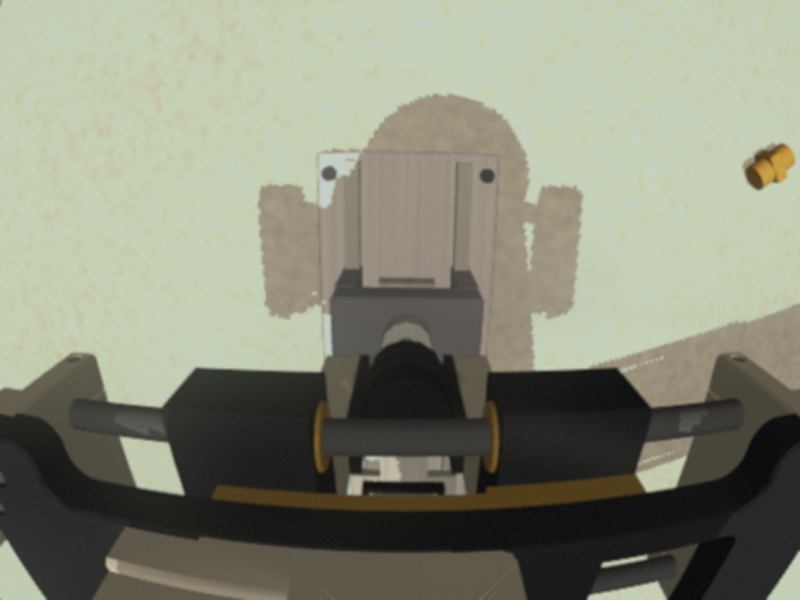

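The wrist view shows the knob held between the pads at (405,390), raised clear of the collar at (408,335). The readings are steady, so I'll hand in.

```bash
python3 -c "from bench import job_done;print(job_done())"
```

```text
the job is handed in; nothing more can be done
None
```

The module is seated in the nest and released, the plunger is held fully up at its stop, the carriage is across at the contact head, and the job was handed in at about 16 s; no verdict came back.

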